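# Bring the next filter into a photometer and start the measurement

### The arm

A 6-joint arm with a two-finger parallel gripper is mounted at the origin on a cart in front of the work surface, level with it; the furniture and walls round the work are solid. World frame = base frame: x ahead of the robot, y to its left, z up, the work surface at z = 0. Lengths are in mm, angles in rad, forces in N, time in s.
With the tool pointing down it reaches from about 400 to 925 mm from the base axis. Payload 12.5 kg.
Tool frame: the origin (TCP) lies midway between the tips of the shut fingers; the grasp point (between the pads) lies 19 mm behind it (env.pinch_z is the z of the grasp point in the tool frame, in mm); z points along the fingers, y is the line along which they close (so a half turn about z gives the same grasp; the last joint's range is limited). The gripper opens to 95 mm and grips with 3 to 60 N. Pads are 20 mm wide; open, the fingers measure 119 mm over their backs; the gripper's body (75 mm by 180 mm) begins 59 mm behind the grasp point.
Start: joints at [-1.439, 0.491, 1.559, -0, 1.092, -0.106], TCP at [147.25, -607.424, 214.661] pointing down, gripper open.
Joint ranges: [-3.1, 3.1], [-0.84, 2.19], [0.05, 2.79], [-1.13, 4.28], [0.06, 2.93], [-2.69, 2.69]. Speed limits (rad/s): [2.22, 2.22, 2.79, 3.14, 3.14, 3.14].

### API

Orientations are given as [roll, pitch, yaw] about the fixed x, y, z axes, in that order (R = Rz(yaw) Ry(pitch) Rx(roll)).
In Python, from cell import env, eyes gives the robot as it stands.
- The arm moves only by the shell command python3 -m inch 'ROWS'. ROWS is JSON, a list of rows, each a list of 3 entries, a list of its own where there are three numbers: the shift along the tool's x, y, z in units of 60 mm (1.0 is 60 mm), then the turn about the tool's z in units of 5 degrees (1.0 is 5 degrees), then the closure, from -1 (fully open) to 1 (shut). In form: [[[tx, ty, tz], turn, claw], ...]. A call has exactly 10 rows; each row shifts and turns the commanded pose from where the row before left it, along the tool's axes as they then stand; what a row does not reach is not made up. A row lasts 1/8 s, in which the tool goes at most 62.5 mm and 10.7 degrees, less where a joint would pass 70% of its speed; a pose out of reach is approached as far as the arm can. A call is refused whole if a number of a shift passes 1 or a number of a turn 1, either way. A call with a gripper value outside its range is refused whole. The fingers move at their own pace and stop on an object; the grip force is fixed at half the most. Time passes only in rows, so rows that do not move let the fingers close, or fill a call up. It gives the time, the measured TCP pose, the force, the opening and the grip force at its end, in the units of the state.
- env.state(): the state, without advancing time (a new reading comes with each control period).
- eyes.read_camera(name): name is "side" or "top"; returns a dict with "pixels" (480x640x3 uint8, red, green, blue), "fx", "fy", "cx", "cy" (pixels), "extrinsics" (4x4, takes a point from world to camera coordinates). Camera axes: x right, y down, z forward; pixel columns grow to the right and rows downward; lengths in mm; the calibration is good to about 2 mm. A picture is of the moment at which its call begins. There is no depth.
- env.job_done(): hands the job in; it is judged then, once.
Trained networks look in a picture, given as the dict that the camera call returned (one of the last four; its "shot" number tells which), for a name from the list of things; names that differ only in an ending like _2 or _b are one class to them, and where a whole thing is asked for, a point or a joint stands for the part that bears it (a point fixed in the world has none). Each returns a list of dicts, best first, with "score" (0 to 1); they miss things now and then, are a little off and sometimes report something else, mostly with a low value. They report only what shows in the picture. A call takes as long as a camera call.
- eyes.boxes_of(name, picture): "centre" ([row, column] in pixels, amid what is visible of it).
- eyes.cut_out(name, picture): "mask" (480x640 bool, what is visible of it) and "centre" ([row, column] in pixels, amid what is visible of it).
- eyes.spot_point(name, picture): "centre" ([row, column] in pixels: a listed point, or the origin of a listed thing).
The state is a dict: "t": time; "joints": joint angles; "qvel": joint speeds; "tau": joint torques, N m; "eef_pos": TCP position; "tcp_rot": TCP orientation; "ft_force": force on the tool from outside, world axes, zero at the start; "moment": the same for the moment, N m; "opening": opening from 0.0 (shut) to 1.0 (fully open); "grip_force": force on a finger pad.
Only numpy, scipy, OpenCV 4.12 (cv2) and the standard library are available. Lean on these libraries where they do the work, as an engineer would, in place of code of your own. Each camera call takes 0.05 s, during which the arm holds its last target. There are 200 camera calls.

### The job

A capped sample vial already stands in the photometer's well: get its reading through the filter marked by the long white line. With fingertips only, without pinching or lifting anything, push the raised cover fully down over the well, and roll the knurled filter wheel by its exposed front rim, click by click, until its long white line has clicked in at the arrow on the housing; only then press the large round key right down and let it come up again. Use a light touch, leave the small key alone and do not disturb the vials, the dropper bottle or the beaker.

Things in the scene. Friction and masses are not known exactly. Their poses are not given: they have to be found in the camera images.
- photometer: Light grey bench photometer, 165 deep (its x) x 226 wide (y) x 60 mm high, fixed to the worktop. Origin: on the worktop under its middle; x to its rear (away from the robot), y to its left, z up. Offsets below are in this frame, in mm. Front face at x = -77.5. Well and cover in the left half; right: wheel, keys, display pod (x 36 to 88, up to z = 91).
- filter_wheel (a joint): Knurled black filter wheel, flat disc 68 across, 14 thick (z = 48 to 62), upright axis at x = -55.5, y = -55. Rad: 0 = long white line on its top points to the rear at the arrow (wanted); grows counterclockwise from above. Turns endlessly, a sprung detent every 0.785 rad. Starts near 0.785 or 1.571, so its front rim must go to the left (+y), 26.7 mm of rim a click.
- wheel_rim (a point): Foremost point of the wheel's rim, at half its height (x = -89.5, y = -55, z = 55), 12 mm ahead of the front face. The rim is free 54 degrees to either side; a collar (outer radius 42.5, top z = 59) guards the rest. A click takes about 2 N along the rim, so a side push of 6 to 15 N turns it without slip; let go within 15 degrees of a detent, it centres itself. The point does not turn.
- line_tip (a point): Outer end of the long white line on the wheel's top, 31.5 mm from the axis, z = 62 mm. The long line is 21 x 3 mm; the seven other filters have short 5 mm marks.
- index (a point): Tip of the wanted place: on the rear of the wheel's rim (x = -21.5, y = -55, z = 62), right before the black arrow on the housing.
- cover (a joint): Grey flat cover of the sample well, 64 x 64, about 12 thick. Rad: 0 = shut, flat over the well, its top at z = 73.5, reaching forward to x = -49 (a 26 wide, 4 thick tab to x = -56); grows as it opens up and to the rear, stop at 2.0. Starts standing open at 1.45 to 1.85. The stiff hinge holds it where it is left; it takes about 1 N at its edge to move it.
- cover_hinge (a point): Middle of the cover's hinge line (x = 20, y = 60, z = 65.5), which runs along y from 28 to 92. The outer face lies 8 mm off this line (5 mm along its border).
- cover_edge (a point): Middle of the cover's free edge on its outer (top) side, 69 mm from the hinge line.
- measure_key (a joint): Large round grey key, 22 mm across, at x = 18, y = -33, its top at z = 66 when up. Value in m: 0 up, grows to 0.004 fully down (4 N); springs back.
- power_key (a joint): Small round grey key, 12 mm across, at x = 18, y = -90, top at z = 66 when up; 0 up, 0.004 down. Not to be pressed.
- sample_vial: Glass vial with black cap, 24 mm across, 46 mm tall, standing in the well at x = -18, y = 60 with its cap 2 mm below the housing's top. Origin: centre of its underside.
- blank_vial: Second vial of the same kind, standing on the worktop to the left of the photometer. Origin: centre of its underside.
- dropper: Brown dropper bottle, 41 mm across, 114 mm tall, standing to the right of the photometer. Origin: centre of its underside.
- beaker: Empty beaker, 55 mm across, 71 mm tall, on the left of the worktop. Origin: centre of its underside.

How it is judged (in metres and radians):
On the way, in this order (a step that is already met when the one before it is completed fails the run):
1. the cover is shut and the wheel's long line has clicked in at the arrow (value of joint cover below 0.06 rad and distance between line_tip and index below 0.0037 m and velocity of joint filter_wheel between -0.2 and 0.2 rad/s), for 0.2 s.
2. the large key is pressed right down (value of joint measure_key above 0.0033 m), for 0.1 s.
At the end, for the whole second after the job is handed in: The cover is shut (within 0.06 rad), the wheel rests in the detent with its long line at the arrow (line's end within about 2.5 mm, 4.5 degrees), the large key was pressed right down after that and is up again, and the sample vial still stands in its well (value of joint cover below 0.06 rad and distance between line_tip and index below 0.0037 m and value of joint measure_key below 0.001 m and distance of sample_vial from where it was at the start of the episode below 0.008 m); the robot touches nothing.
It fails at once if the large key is pressed before the cover is shut and the line stands at the arrow (value of joint measure_key above 0.0025 m and (value of joint cover above 0.1 rad or distance between line_tip and index above 0.008 m)).
It fails at once if the small key is pressed (value of joint power_key above 0.0025 m).
It fails at once if the sample vial is lifted or taken out (distance of sample_vial from where it was at the start of the episode above 0.012 m).
It fails at once if the photometer is pressed harder than 50 N (contact force between any of the arm, the fingers and photometer above 50 N).
It fails at once if a bystander is moved or lifted by more than 15 mm (distance of any of blank_vial, dropper, beaker from where it was at the start of the episode above 0.015 m).
It also fails if it takes over 58 s, if anything falls off the work surface, if the arm or the gripper's body presses on something with over 40 N, if the wrist force passes 120 N, or if a joint passes its speed limit or range.

## Working session

There is one attempt and no reset: what is moved stays moved. The work goes in short steps, Python scripts to look and compute and a shell command to move; the robot and the scene stay as the last step left them, time stands still between calls to the robot, and variables do not carry over. Pictures are saved under pics/ and viewed, at most 10 in all, crops included, and the job is handed in when it is done.

```bash
mkdir -p pics; ls; cat > h.py <<'E'
import numpy as np, cv2
from cell import env, eyes
def shot(n): 
    return eyes.read_camera(n)
def save(p,f): cv2.imwrite(f,p["pixels"][:,:,::-1])
def ray(p,rc):
    E=np.array(p["extrinsics"]);R=E[:3,:3];t=E[:3,3]
    d=R.T@np.array([(rc[1]-p["cx"])/p["fx"],(rc[0]-p["cy"])/p["fy"],1.]);return -R.T@t,d/np.linalg.norm(d)
def atz(p,rc,z):
    o,d=ray(p,rc);return o+d*(z-o[2])/d[2]
def proj(p,X):
    E=np.array(p["extrinsics"]);c=E[:3,:3]@np.array(X,float)+E[:3,3]
    return [p["fy"]*c[1]/c[2]+p["cy"],p["fx"]*c[0]/c[2]+p["cx"]]
E
python3 - <<'E'
from h import *
np.set_printoptions(precision=1,suppress=True)
s=env.state();print(s["t"],s["eef_pos"],s["tcp_rot"],s["opening"],s["ft_force"])
Z={"photometer":0,"wheel_rim":55,"line_tip":62,"index":62,"cover_hinge":65.5,"cover_edge":130,"measure_key":66,"power_key":66,"sample_vial":12,"blank_vial":0,"dropper":0,"beaker":0}
for c in("top","side"):
    p=shot(c);save(p,f"pics/{c}0.png");print(c,ray(p,[240,320]))
    for n,z in Z.items():
        r=(eyes.boxes_of if n.endswith("key") else eyes.spot_point)(n,p)[:2]
        print(n,[(np.array(q["centre"]),round(q["score"],2),atz(p,q["centre"],z)) for q in r])
E
```

```text
pics
0.0 [ 147.2 -607.2  214.1] [-3.1 -0.   0.2] 0.9978039256726148 [ 0.  -0.5 -0. ]
top (array([ 456.1,   97.9, 1018.1]), array([ 0.1, -0. , -1. ]))
photometer [(array([241.6, 389.7]), 0.85, array([576.6, -56.3,   0. ]))]
wheel_rim [(array([293.3, 409.7]), 0.57, array([478.5, -83.2,  55. ])), (array([243.6, 355.5]), 0.16, array([565.5,  13.3,  55. ]))]
line_tip [(array([259. , 408.6]), 0.96, array([538.7, -80.3,  62. ]))]
index [(array([255.4, 422.1]), 0.92, array([ 545.5, -104.4,   62. ]))]
cover_hinge [(array([215.9, 363.9]), 0.91, array([614.1,  -0.5,  65.5])), (array([202.6, 311.1]), 0.58, array([636.5,  93.6,  65.5]))]
cover_edge [(array([202.7, 372.5]), 0.57, array([625.8,  -8.1, 130. ])), (array([240. , 353.1]), 0.4, array([562.9,  23.8, 130. ]))]
measure_key []
power_key []
sample_vial [(array([244.5, 353.6]), 0.42, array([568.7,  13. ,  12. ]))]
blank_vial [(array([200.7, 310.6]), 0.54, array([652.6,  94.3,   0. ]))]
dropper [(array([248.1, 477. ]), 0.92, array([ 566.7, -222.1,    0. ])), (array([244.5, 163.5]), 0.18, array([564.7, 368.3,   0. ]))]
beaker [(array([240.8, 16
[... 352 characters left out ...]
 0.84, array([534.9, -77. ,  62. ]))]
index [(array([193.2, 329.5]), 0.73, array([ 545.7, -108.8,   62. ]))]
cover_hinge [(array([218.9, 291.6]), 0.87, array([615. ,   0.2,  65.5])), (array([205. , 357.1]), 0.63, array([479. , -66.2,  65.5]))]
cover_edge [(array([189. , 285.1]), 0.94, array([629.4, -18.3, 130. ]))]
measure_key []
power_key [(array([205.5, 289.3]), 0.73, array([628. , -46.4,  66. ]))]
sample_vial []
blank_vial [(array([268.2, 267.8]), 0.74, array([653.7,  91.3,   0. ]))]
dropper [(array([187.2, 326.9]), 0.71, array([ 565.6, -220.3,    0. ]))]
beaker [(array([194. , 286.9]), 0.66, array([ 659.8, -180.1,    0. ])), (array([201.3, 332.9]), 0.34, array([ 543.9, -162.9,    0. ]))]
```

```bash
cat >> h.py <<'E'
def loc(pose,L):
    x,y,a=pose;c,s=np.cos(a),np.sin(a);return np.array([x+c*L[0]-s*L[1],y+s*L[0]+c*L[1],L[2]])
E
python3 - <<'E'
from h import *
from scipy.optimize import least_squares
T=shot("top");S=shot("side")
obs=[(T,(0,0,0),(241.6,389.7)),(T,(-89.5,-55,55),(293.3,409.7)),(T,(-21.5,-55,62),(255.4,422.1)),(T,(20,60,65.5),(215.9,363.9)),
(S,(0,0,0),(227.7,314.4)),(S,(-89.5,-55,55),(201.6,358.6)),(S,(-21.5,-55,62),(193.2,329.5)),(S,(20,60,65.5),(218.9,291.6))]
f=lambda q:np.concatenate([np.array(proj(p,loc(q,L)))-o for p,L,o in obs])
r=least_squares(f,[575,-56,-.23],loss="soft_l1");q=r.x
print(q,r.fun.reshape(-1,2).round(1))
for n,p,o in(("T",T,(259,408.6)),("S",S,(201.7,332.6))):
    d=atz(p,o,62)-loc(q,(-55.5,-55,62));print(n,"wheel",np.arctan2(d[1],d[0])-q[2],np.hypot(*d[:2]))
for n,p,o in(("T",T,(202.7,372.5)),("S",S,(189,285.1))):
    g=lambda a:(20-69*np.cos(a)+8*np.sin(a),60,65.5+69*np.sin(a)+8*np.cos(a))
    print(n,[(a,np.round(np.array(proj(p,loc(q,g(a))))-o,1)) for a in(1.45,1.55,1.65,1.75,1.85)])
def draw(p,r0,c0,h,w,k,f):
    im=cv2.resize(p["pixels"][r0:r0+h,c0:c0+w,::-1],None,fx=k,fy=k,interpolation=cv2.INTER_CUBIC)
    for L in[(-89.5,-55,55),(-21.5,-55,62),(18,-33,66),(18,-90,66),(-77.5,113,60),(-77.5,-113,60),(88,113,60),(20,28,65.5),(20,92,65.5)]:
        a=proj(p,loc(q,L));cv2.circle(im,(int((a[1]-c0+.5)*k),int((a[0]-r0+.5)*k)),3,(0,0,255),1)
    cv2.imwrite(f,im)
draw(T,170,290,150,200,4,"pics/t1.png");draw(S,130,240,150,200,4,"pics/s1.png")
E
```

```text
[ 5.78905621e+02 -5.53486292e+01 -2.52401177e-01] [[-1.2 -0.5]
 [ 0.   1.7]
 [ 0.6 -0.6]
 [ 0.5  1. ]
 [ 0.1 -2. ]
 [ 1.9 -0.7]
 [ 1.4  0.3]
 [-0.6  1. ]]
T wheel 0.7373725444495385 30.88182045139778
S wheel 0.9004744185008338 29.41014282195606
T [(1.45, array([ 7.1, -3.3])), (1.55, array([ 3.1, -2.2])), (1.65, array([-0.7, -1.3])), (1.75, array([-4.4, -0.4])), (1.85, array([-7.8,  0.4]))]
S [(1.45, array([3. , 6.3])), (1.55, array([2.4, 3.3])), (1.65, array([2.1, 0.3])), (1.75, array([ 2.1, -2.6])), (1.85, array([ 2.4, -5.3]))]
```

View pics/t1.png

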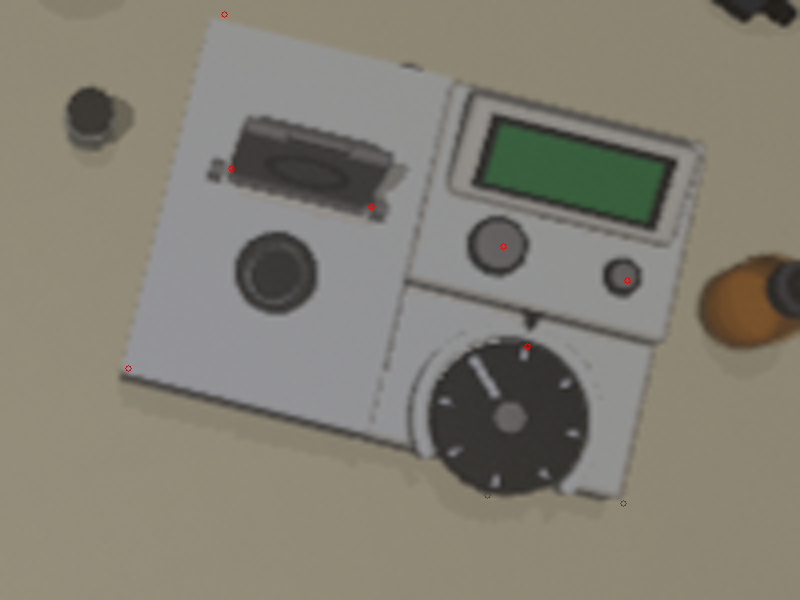

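View pics/s1.png

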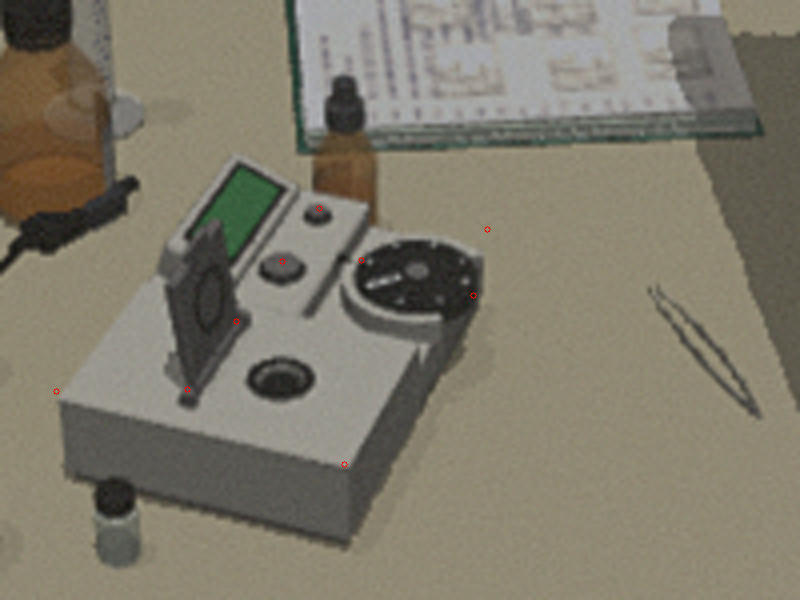

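The top view shows the long line (crop ≈ 485,376) one mark left of the arrow (525,350), so it needs one click. The side view shows the cover standing open. The fitted points are a few mm off, so I'll refit with hand-picked corners and keys.

```bash
python3 - <<'E'
from h import *
from scipy.optimize import least_squares
T=shot("top");S=shot("side")
t=lambda u,v:(v/4-.5+170,u/4-.5+290)
s=lambda u,v:(v/4-.5+130,u/4-.5+240)
obs=[(T,(18,-33,66),t(498,245)),(T,(18,-90,66),t(623,276)),(T,(-55.5,-55,62),t(509,416)),(T,(-77.5,113,60),t(123,375)),(T,(87.5,113,60),t(212,20)),(T,(-77.5,-113,60),t(620,498)),
(S,(18,-33,66),s(282,265)),(S,(18,-90,66),s(318,211)),(S,(-55.5,-55,62),s(418,270)),(S,(-77.5,113,60),s(347,465)),(S,(87.5,113,60),s(62,402))]
f=lambda q:np.concatenate([np.array(proj(p,loc(q,L)))-o for p,L,o in obs])
r=least_squares(f,[575,-56,-.23],loss="soft_l1");q=r.x
print(q,r.fun.reshape(-1,2).round(1))
for nm,p,L in(("top",T,obs[:6]),("side",S,obs[6:])):
    f2=lambda q:np.concatenate([np.array(proj(pp,loc(q,l)))-o for pp,l,o in L]); print(nm,least_squares(f2,q,loss="soft_l1").x)
g=lambda a:(20-69*np.cos(a)+8*np.sin(a),60,65.5+69*np.sin(a)+8*np.cos(a))
for n,p,o in(("T",T,(202.7,372.5)),("S",S,(189,285.1))):
    print(n,[(a,np.round(np.array(proj(p,loc(q,g(a))))-o,1)) for a in(1.45,1.55,1.65,1.75,1.85)])
for n,L in dict(rim=(-89.5,-55,55),axis=(-55.5,-55,62),mkey=(18,-33,66),hinge=(20,60,65.5),shutedge=(-49,60,73.5),edge=g(1.65)).items(): print(n,loc(q,L).round(1))
E
```

```text
[ 5.78742713e+02 -5.27517654e+01 -2.30366283e-01] [[ 0.  -0.3]
 [ 0.  -0.3]
 [ 0.6 -0.5]
 [ 0.   0.5]
 [ 0.1  0.3]
 [ 0.3  0.7]
 [-0.2 -0.4]
 [-0.1 -0.5]
 [ 1.1 -0.6]
 [ 0.4  0.7]
 [-0.9 -0.7]]
top [ 5.79066863e+02 -5.26765737e+01 -2.30098040e-01]
side [ 5.77992492e+02 -5.29780631e+01 -2.31581950e-01]
T [(1.45, array([ 7.9, -5.3])), (1.55, array([ 3.9, -4.3])), (1.65, array([ 0. , -3.5])), (1.75, array([-3.7, -2.6])), (1.85, array([-7.1, -1.9]))]
S [(1.45, array([3.9, 6.7])), (1.55, array([3.4, 3.6])), (1.65, array([3.2, 0.6])), (1.75, array([ 3.2, -2.3])), (1.85, array([ 3.5, -5.1]))]
rim [479.  -85.9  55. ]
axis [512.2 -93.6  62. ]
mkey [588.7 -89.   66. ]
hinge [611.9   1.1  65.5]
shutedge [544.7  16.9  73.5]
edge [625.   -2.  133.7]
```

```bash
cat >> h.py <<'E'
Q=(578.74,-52.75,-0.2304)
from scipy.spatial.transform import Rotation as Ro
def here():
    s=env.state();d=np.array(s["eef_pos"]);a=Q[2];v=d[:2]-Q[:2];c,n=np.cos(a),np.sin(a)
    return np.round([c*v[0]+n*v[1],-n*v[0]+c*v[1],d[2]],1), np.round(s["tcp_rot"],4), np.round(s["ft_force"],1), s["t"]
def to(L):  # rows units of 60 in tool axes
    s=env.state();R=Ro.from_euler("xyz",s["tcp_rot"]).as_matrix()
    return np.round(R.T@(loc(Q,L)-s["eef_pos"])/60,2)
E
python3 -c "
from h import *
print(here())"
python3 -m inch '[[[0,0,0],1,1],[[0,0,0],1,1],[[0,0,0],1,1],[[0,0,0],1,1],[[0,0,0],1,1],[[0,0,0],0,1],[[0,0,0],0,1],[[0,0,0],0,1],[[0,0,0],0,1],[[0,0,0],0,1]]'
python3 -c "
from h import *
print(here(),to((62,60,170)))"
```

```text
(array([-293.4, -638.6,  214.7]), array([3.1415, 0.    , 0.2379]), array([ 0.5,  0.8, -0.3]), 1.5)
t: 2.75
eef_pos: [147.2, -607.4, 214.7]
tcp_rot: [3.141, -0.0, -0.198]
ft_force: [0.2, -0.2, -0.1]
opening: 0.026
grip_force: 0.0
(array([-293.4, -638.6,  214.7]), array([ 3.1414, -0.    , -0.1983]), array([ 0.2, -0.2, -0.1]), 2.75) [  6.29 -11.45   0.74]
```

```bash
python3 -m inch '[[[0,0,0],0.37,1],[[0.45,-0.85,0],0,1],[[0.45,-0.85,0],0,1],[[0.45,-0.85,0],0,1],[[0.45,-0.85,0],0,1],[[0.45,-0.85,0],0,1],[[0.45,-0.85,0],0,1],[[0.45,-0.85,0],0,1],[[0.45,-0.85,0],0,1],[[0.45,-0.85,0],0,1]]'
python3 -c "
from h import *
print(here(),to((62,60,200)))"
```

```text
t: 4.0
eef_pos: [489.9, -214.6, 214.9]
tcp_rot: [3.141, -0.001, -0.232]
ft_force: [1.3, -1.1, -0.2]
opening: 0.004
grip_force: 0.0
(array([ -49.5, -177.9,  214.9]), array([ 3.1413e+00, -6.0000e-04, -2.3220e-01]), array([ 1.3, -1.1, -0.2]), 4.0) [ 1.85 -3.97  0.25]
```

```bash
python3 -m inch '[[[0.37,-0.8,0.05],0,1],[[0.37,-0.8,0.05],0,1],[[0.37,-0.8,0.05],0,1],[[0.37,-0.8,0.05],0,1],[[0.37,-0.77,0.05],0,1],[[0,0,0],0,1],[[0,0,0.4],0,1],[[0,0,0.4],0,1],[[0,0,0.4],0,1],[[0,0,0.3],0,1]]'
python3 -c "
from h import *
print(here(),to((40,60,110)))"
```

```text
t: 5.25
eef_pos: [650.9, -10.4, 108.8]
tcp_rot: [3.141, 0.001, -0.232]
ft_force: [0.8, 0.7, 0.3]
opening: 0.004
grip_force: 0.0
(array([ 60.6,  57.7, 108.8]), array([ 3.1414e+00,  6.0000e-04, -2.3220e-01]), array([0.8, 0.7, 0.3]), 5.25) [-0.34 -0.04 -0.02]
```

```bash
python3 -m inch '[[[-0.2,-0.04,0],0,1],[[-0.2,0,0],0,1],[[-0.15,0,0],0,1],[[-0.12,0,0],0,1],[[-0.1,0,0.04],0,1],[[-0.1,0,0.05],0,1],[[-0.1,0,0.06],0,1],[[-0.08,0,0.07],0,1],[[-0.07,0,0.09],0,1],[[-0.06,0,0.09],0,1]]'
python3 -c "
from h import *
print(here(),to((-16,60,76)))
p=shot('side');cv2.imwrite('pics/s2.png',cv2.resize(p['pixels'][80:280,200:440,::-1],None,fx=3,fy=3))"
```

```text
t: 6.5
eef_pos: [582.8, 8.9, 85.1]
tcp_rot: [3.141, 0.0, -0.231]
ft_force: [0.3, -0.1, 0.6]
opening: 0.006
grip_force: 0.4
(array([-10.2,  60.9,  85.1]), array([ 3.1415e+00,  1.0000e-04, -2.3080e-01]), array([ 0.3, -0.1,  0.6]), 6.5) [-0.1   0.01  0.15]
```

View pics/s2.png

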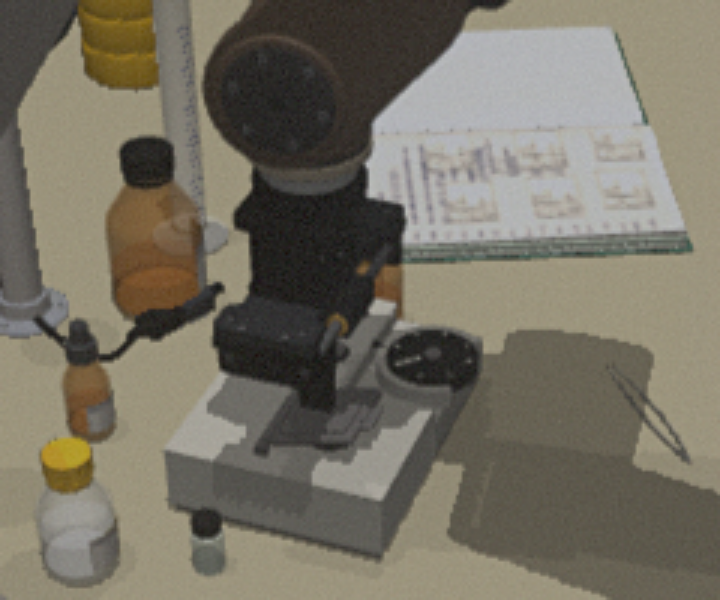

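The cover (crop ≈ 320,420) is nearly flat under the fingertip. Next I press it down gently.

```bash
python3 -m inch '[[[-0.07,0,0.05],0,1],[[-0.07,0,0.05],0,1],[[-0.05,0,0.04],0,1],[[-0.05,0,0.03],0,1],[[0,0,0.01],0,1],[[0,0,0.01],0,1],[[0,0,0.01],0,1],[[0,0,0],0,1],[[0,0,0],0,1],[[0,0,0],0,1]]'
python3 -c "
from h import *
print(here())"
```

```text
t: 7.8
eef_pos: [569.0, 12.1, 73.7]
tcp_rot: [3.142, -0.0, -0.231]
ft_force: [-1.2, 0.2, 5.0]
opening: 0.009
grip_force: 2.3
(array([-24.3,  60.9,  73.7]), array([ 3.1415e+00, -2.0000e-04, -2.3080e-01]), array([-1.2,  0.2,  5. ]), 7.8)
```

```bash
python3 -m inch '[[[0,0,0.01],0,1],[[0,0,0.01],0,1],[[0,0,0.01],0,1],[[0,0,0],0,1],[[0,0,0],0,1],[[0,0,0],0,1],[[0,0,0],0,1],[[0,0,0],0,1],[[0,0,0],0,1],[[0,0,0],0,1]]'
python3 -c "
from h import *
print(here())"
```

```text
t: 9.05
eef_pos: [569.1, 12.1, 73.4]
tcp_rot: [-3.142, -0.001, -0.231]
ft_force: [-7.1, 0.8, 21.2]
opening: 0.005
grip_force: 11.0
(array([-24.2,  61. ,  73.4]), array([-3.1416e+00, -1.2000e-03, -2.3070e-01]), array([-7.1,  0.8, 21.2]), 9.05)
```

```bash
python3 -m inch '[[[0,0,-0.4],0,1],[[0,0,-0.5],0,1],[[-0.4,0.5,0],0,1],[[-0.45,0.55,0],0,1],[[-0.45,0.55,0],0,1],[[-0.4,0.5,0],0,1],[[0,0,0],0,1],[[0,0,0.4],0,1],[[0,0,0.5],0,1],[[0,0,0],0,1]]'
python3 -c "
from h import *
print(here(),to((-105,-66,50)))
p=shot('top');cv2.imwrite('pics/t2.png',cv2.resize(p['pixels'][170:320,290:490,::-1],None,fx=4,fy=4))"
```

```text
t: 10.3
eef_pos: [440.7, -86.7, 70.5]
tcp_rot: [-3.141, 0.003, -0.231]
ft_force: [0.3, -0.9, 0.0]
opening: 0.002
grip_force: 0.0
(array([-126.7,  -64.6,   70.5]), array([-3.1413e+00,  3.1000e-03, -2.3050e-01]), array([ 0.3, -0.9,  0. ]), 10.3) [0.36 0.02 0.34]
```

View pics/t2.png

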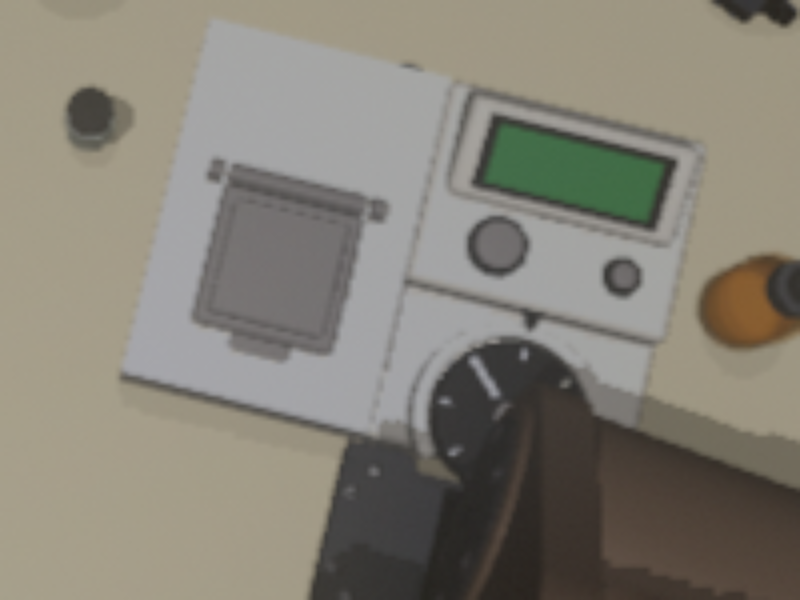

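The cover is shut flat (crop ≈ 280,265) and the line is still one mark left at (485,376). Next I approach the rim.

```bash
python3 -m inch '[[[0,0,0.35],0,1],[[0.2,0.02,0],0,1],[[0.15,0,0],0,1],[[0.05,0,0],0,1],[[0.02,0,0],0,1],[[0.02,0,0],0,1],[[0.02,0,0],0,1],[[0,0,0],0,1],[[0,0,0],0,1],[[0,0,0],0,1]]'
python3 -c "
from h import *
print(here())"
```

```text
t: 11.6
eef_pos: [465.0, -94.0, 50.7]
tcp_rot: [-3.141, 0.005, -0.231]
ft_force: [-11.1, -0.3, 4.6]
opening: 0.007
grip_force: 5.3
(array([-101.3,  -66.1,   50.7]), array([-3.1413,  0.0053, -0.2306]), array([-11.1,  -0.3,   4.6]), 11.6)
```

```bash
python3 -m inch '[[[0,-0.03,0],0,1],[[0,-0.03,0],0,1],[[0,-0.03,0],0,1],[[0,-0.03,0],0,1],[[0,-0.03,0],0,1],[[0,-0.03,0],0,1],[[0,-0.03,0],0,1],[[0,-0.03,0],0,1],[[0,0,0],0,1],[[0,0,0],0,1]]'
python3 -c "
from h import *
print(here())
p=shot('top');print(proj(p,loc(Q,(-55.5,-55,62))))
for n in('line_tip',):
  r=eyes.spot_point(n,p)
  for q in r[:2]:
    d=atz(p,q['centre'],62)-loc(Q,(-55.5,-55,62));print(q['score'],np.arctan2(d[1],d[0])-Q[2],np.hypot(*d[:2]))
cv2.imwrite('pics/t3.png',cv2.resize(p['pixels'][230:320,370:490,::-1],None,fx=5,fy=5))"
```

```text
t: 12.85
eef_pos: [467.8, -79.6, 50.6]
tcp_rot: [-3.141, 0.007, -0.231]
ft_force: [-11.6, 3.6, 5.3]
opening: 0.006
grip_force: 6.1
(array([-101.9,  -51.5,   50.6]), array([-3.1411,  0.0065, -0.2308]), array([-11.6,   3.6,   5.3]), 12.85)
[np.float64(274.1465422815536), np.float64(416.20459445387405)]
```

View pics/t3.png

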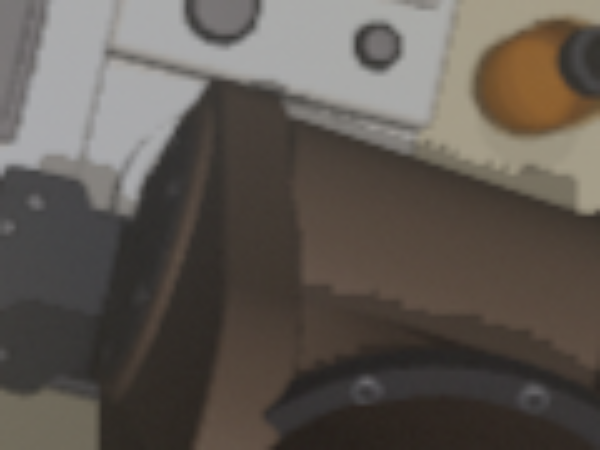

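The top view is blocked by the arm. The side force has changed sign (past the detent's crest), so the wheel is rolling. I'll continue a few mm and use the side camera.

```bash
python3 -m inch '[[[0,-0.03,0],0,1],[[0,-0.03,0],0,1],[[0,-0.03,0],0,1],[[0,-0.03,0],0,1],[[0,-0.03,0],0,1],[[0,-0.02,0],0,1],[[0,0,0],0,1],[[0,0,0],0,1],[[0,0,0],0,1],[[0,0,0],0,1]]'
python3 -c "
from h import *
print(here())
p=shot('side');
for q in eyes.spot_point('line_tip',p)[:2]:
    d=atz(p,q['centre'],62)-loc(Q,(-55.5,-55,62));print(q['score'],np.arctan2(d[1],d[0])-Q[2],np.hypot(*d[:2]))
cv2.imwrite('pics/s3.png',cv2.resize(p['pixels'][150:240,300:420,::-1],None,fx=5,fy=5))"
```

```text
t: 14.2
eef_pos: [471.6, -70.0, 50.7]
tcp_rot: [-3.141, 0.003, -0.231]
ft_force: [-5.5, 4.6, 0.1]
opening: 0.006
grip_force: 3.3
(array([-100.3,  -41.2,   50.7]), array([-3.1412,  0.0032, -0.2309]), array([-5.5,  4.6,  0.1]), 14.2)
0.51 1.7073632839005266 511.66936450489754
0.5 -0.20363016364932263 24.96099190001097
```

View pics/s3.png

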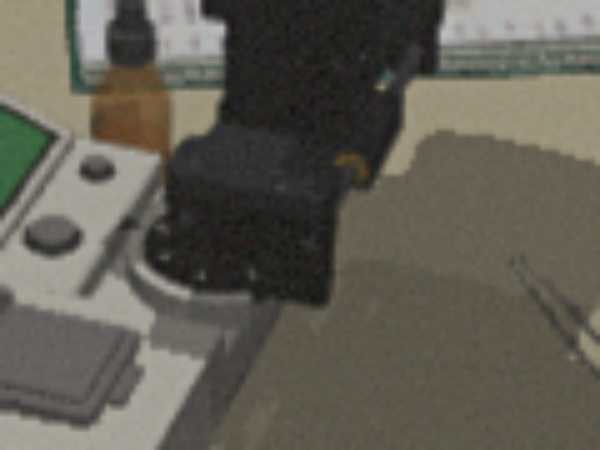

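The line is hidden behind the gripper body, and only short marks show (162,258; 200,275; 250,275). I'll back off and look from above.

```bash
python3 -m inch '[[[-0.1,0,0],0,1],[[-0.3,0,0],0,1],[[0,0,-0.5],0,1],[[0,-0.6,-0.6],0,1],[[0,-0.8,-0.2],0,1],[[0,-0.8,0],0,1],[[0,-0.6,0],0,1],[[0,0,0],0,1],[[0,0,0],0,1],[[0,0,0],0,1]]'
python3 -c "
from h import *
print(here(),to((15,-33,130)))
p=shot('top')
for q in eyes.spot_point('line_tip',p)[:2]:
    d=atz(p,q['centre'],62)-loc(Q,(-55.5,-55,62));print(q['score'],np.arctan2(d[1],d[0])-Q[2],np.hypot(*d[:2]))
cv2.imwrite('pics/t4.png',cv2.resize(p['pixels'][210:310,350:470,::-1],None,fx=6,fy=6,interpolation=cv2.INTER_CUBIC))"
```

```text
t: 15.55
eef_pos: [488.0, 97.4, 128.8]
tcp_rot: [3.141, -0.0, -0.232]
ft_force: [-0.2, -0.5, -0.6]
opening: 0.001
grip_force: 0.0
(array([-122.6,  125.5,  128.8]), array([ 3.1414e+00, -1.0000e-04, -2.3200e-01]), array([-0.2, -0.5, -0.6]), 15.55) [ 2.3   2.64 -0.02]
0.83 -0.06867165158108168 32.27300145582224
```

View pics/t4.png

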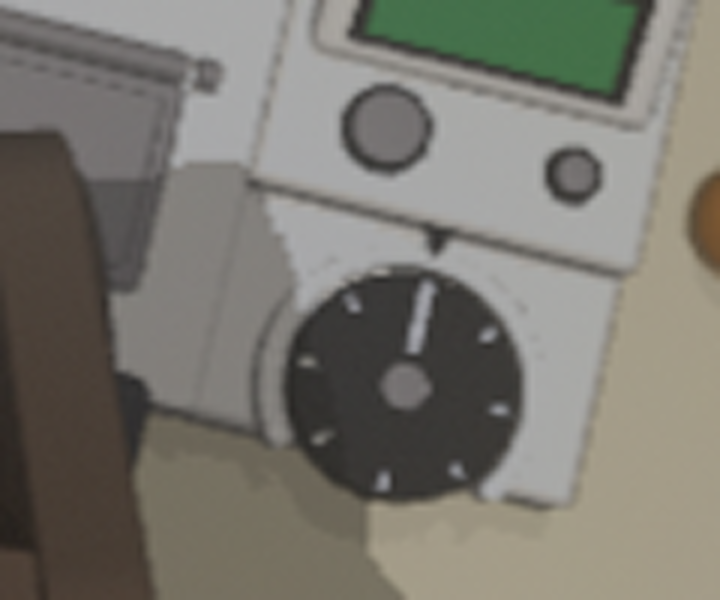

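The long line (crop ≈ 428,285) points at the arrow (437,240), clicked in. Now the large key.

```bash
python3 -m inch '[[[0.45,0.53,0],0,1],[[0.46,0.53,0],0,1],[[0.46,0.53,0],0,1],[[0.46,0.53,0],0,1],[[0.46,0.53,0],0,1],[[0,0,0],0,1],[[0,0,0.4],0,1],[[0,0,0.3],0,1],[[0,0,0.2],0,1],[[0,0,0],0,1]]'
python3 -c "
from h import *
print(here(),to((15,-33,66)))"
```

```text
t: 16.9
eef_pos: [585.0, -87.6, 74.3]
tcp_rot: [3.142, 0.001, -0.231]
ft_force: [0.2, -0.7, 0.4]
opening: 0.007
grip_force: 0.0
(array([ 14. , -32.5,  74.3]), array([ 3.1416e+00,  1.4000e-03, -2.3070e-01]), array([ 0.2, -0.7,  0.4]), 16.9) [0.02 0.01 0.14]
```

```bash
python3 -m inch '[[[0.02,0,0.08],0,1],[[0,0,0.05],0,1],[[0,0,0.03],0,1],[[0,0,0.02],0,1],[[0,0,0.02],0,1],[[0,0,0.01],0,1],[[0,0,0],0,1],[[0,0,0],0,1],[[0,0,0],0,1],[[0,0,0],0,1]]'
python3 -c "
from h import *
print(here())"
```

```text
t: 18.15
eef_pos: [586.8, -88.2, 62.3]
tcp_rot: [3.142, -0.0, -0.231]
ft_force: [0.7, 0.4, 4.4]
opening: 0.002
grip_force: 2.3
(array([ 15.9, -32.7,  62.3]), array([ 3.1415e+00, -3.0000e-04, -2.3080e-01]), array([0.7, 0.4, 4.4]), 18.15)
```

```bash
python3 -m inch '[[[0,0,0.01],0,1],[[0,0,0.01],0,1],[[0,0,0.01],0,1],[[0,0,0],0,1],[[0,0,0],0,1],[[0,0,0],0,1],[[0,0,0],0,1],[[0,0,0],0,1],[[0,0,0],0,1],[[0,0,0],0,1]]'
python3 -c "
from h import *
print(here())"
```

```text
t: 19.4
eef_pos: [586.9, -88.2, 62.0]
tcp_rot: [3.141, -0.001, -0.231]
ft_force: [-5.3, 2.7, 20.0]
opening: 0.004
grip_force: 10.5
(array([ 16. , -32.7,  62. ]), array([ 3.1414e+00, -1.2000e-03, -2.3070e-01]), array([-5.3,  2.7, 20. ]), 19.4)
```

The key is on its stop (z = 62.0, 20 N). Now I release it, retreat and check.

```bash
python3 -m inch '[[[0,0,-0.1],0,1],[[0,0,-0.4],0,1],[[0,0,-0.7],0,1],[[-0.2,-0.6,-0.4],0,1],[[-0.3,-0.8,0],0,1],[[-0.4,-0.8,0],0,1],[[-0.5,-0.8,0],0,1],[[-0.5,-0.5,0],0,1],[[0,0,0],0,1],[[0,0,0],0,1]]'
python3 -c "
from h import *
print(here())
p=shot('top')
for q in eyes.spot_point('line_tip',p)[:2]:
    d=atz(p,q['centre'],62)-loc(Q,(-55.5,-55,62));print(q['score'],np.arctan2(d[1],d[0])-Q[2],np.hypot(*d[:2]))
cv2.imwrite('pics/t5.png',cv2.resize(p['pixels'][170:320,290:490,::-1],None,fx=4,fy=4))"
```

```text
t: 20.65
eef_pos: [524.0, 142.1, 156.2]
tcp_rot: [3.141, 0.0, -0.23]
ft_force: [0.3, -1.0, -0.3]
opening: 0.005
grip_force: 0.0
(array([-97.8, 177.2, 156.2]), array([ 3.1412,  0.    , -0.2304]), array([ 0.3, -1. , -0.3]), 20.65)
0.94 -0.052344775478786576 34.152047574543964
0.23 0.9699847396640704 142.62580417201082
```

View pics/t5.png

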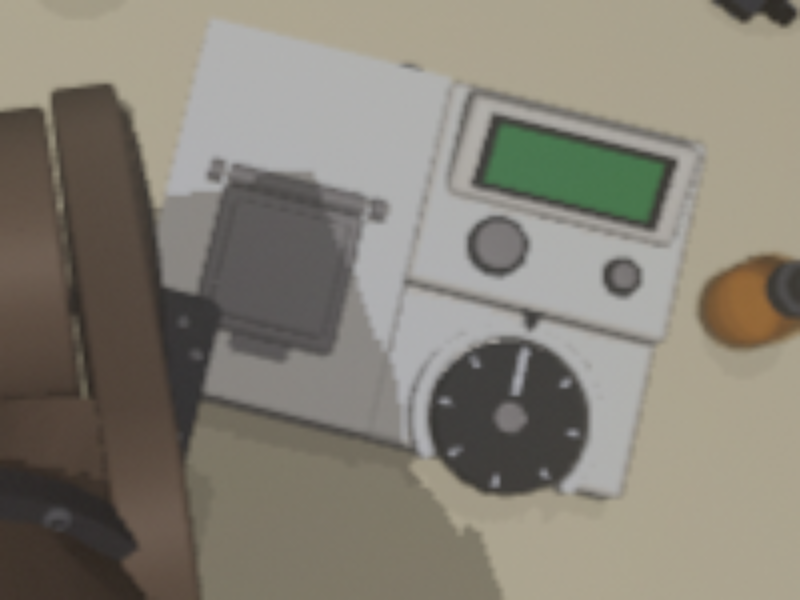

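The cover is shut (280,265), the line is at the arrow (524,352), the key is up (497,246) and the arm is clear.

```bash
python3 -c "
from cell import env
print(env.job_done())"
```

```text
the job is handed in; nothing more can be done
None
```

I handed the job in at about 21 s; no verdict came back, but the last picture shows the cover shut, the long white line at the arrow, the large key (pressed to its stop) up again, and the arm clear.

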